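# Hold the spring clip open around the lot card

## Task

Pick up the spring clip lying on the bench by squeezing its two tails together so that its jaws gape wide open, and bring it to the larger of the two standing cards so that the card's overhanging upright edge is well inside the open jaws, about half-way up, with neither jaw touching the card. Be gentle: do not press, push or pinch the card, and leave its stand and everything else where it is. Finish while still holding the clip squeezed open around the card's edge, off the bench, so that the packer can slip a ticket in; do not let go.

Things in the scene. Friction and masses are not known exactly. Their poses are not given: they have to be found in the camera images.
- clip: loose aluminium spring clip, 110 g, 112 mm long, on its side, 44 mm high. Origin at the pivot, on the underside; x from tails to jaws, z along the pivot pin (up). Fixed half: plate, x -52 to 60 mm, y -13 to -8 mm; the sprung lever is on the +y side. Shut: tips meet at x 60, the lever's tail ends at x -43, y 38 mm. Fully open: tails parallel, 26 mm over all (y -13 to 13), jaws gape nearly 30 mm
- clip_lever (a joint): angle of the clip's lever, rad: 0 = jaws shut (where the spring keeps it), 0.5 = fully open against its stop; about 6 N on the tails starts it, 11 N holds it fully open
- clip_tails (a point): point on the clip's fixed half midway between the two tails when shut (46 mm over all there), half-way up (22 mm above the underside): x -34, y +10 mm from the clip's origin. Grasp here from above, fingers closing along the clip's y. Once squeezed open, the middle between the tails is at y 0
- clip_mouth (a point): point on the clip's fixed half in the middle of the gape when the jaws are open, 20 mm inside the jaw tips, half-way up: x 40, y +7.5 mm from the clip's origin, 22 mm above its underside; axes as the clip's. The open jaws leave about 13 mm free to either side of it
- card: larger lot card: upright rigid white plastic, 130 wide, 100 high, 3 mm thick, 45 to 145 mm above the bench, on a loose steel stand (800 g in all, slides if pushed). Origin on the bench under the card; x along the card: free edge at x -60 mm (towards the robot), other edge at +70; y square to it. Foot (85 x 75 x 14 mm) and posts at x -8 to 78 mm, so the free edge overhangs by over 50 mm
- card_edge (a point): middle of the larger card's free upright edge, 95 mm above the bench; its axes are the card's (x points from the edge into the card).
- small_card: bystander: a like stand with a smaller card, 110 mm wide and 50 mm high (45 to 95 mm above the bench); origin and axes as for the larger one. The two stands may change places.
- sticker_roll: bystander: paper roll, 84 mm across, 30 mm high, lying flat; origin at the centre of its underside
- marker: bystander: grey marker pen with a black cap, 128 mm long, 16 mm thick, lying along its x; origin at the middle of its underside
- spray: bystander: white plastic bottle, 72 mm across, 190 mm high; origin at the centre of its underside
- bananas: bystander: hand of green bananas fanned out to +x of its stem, reaching 165 mm, 60 mm high; origin under the stem
- scanner: bystander: black and grey hand scanner, 140 mm long, 36 mm high; origin under its middle
- tin: bystander: open steel tin, 72 mm across, 100 mm high; origin at the centre of its underside
Mind the look-alikes: they are no part of the job. Leave any purple look-alike of the clip alone. Leave any orange look-alike of the card alone.

How it is judged:
By the outcome, as a careful person would: the job done as asked, in the order asked, and still so for the second after the job is handed in, while the arm keeps its last pose, push and grip.
It also fails if it takes over 56 s, if anything falls off the work surface, if the arm or the gripper's body presses on something with over 40 N, if the wrist force passes 120 N, or if a joint passes its speed limit or range.

## Robot

A 6-joint arm with a two-finger parallel gripper is mounted at the origin on the work surface. World frame = base frame: x ahead of the robot, y to its left, z up, the work surface at z = 0. Lengths are in m, angles in rad, forces in N, time in s.
With the tool pointing down it reaches from about 0.225 to 0.875 m from the base axis. Payload 3.4 kg.
Tool frame: the origin (TCP) lies on the centre line of the jaws, within the pads' length; the fingertips stand 17 mm ahead of it and the grasp point (between the pads) lies 2 mm behind it; z points along the fingers, y is the line along which they close (so a half turn about z gives the same grasp; the last joint's range is limited). The gripper opens to 85 mm and grips with 20 to 120 N. Pads are 22 mm wide; open, the fingers measure 114 mm over their backs; the gripper's body (76 mm by 85 mm) begins 54 mm behind the grasp point. The pads swing forward as they close: fully open they stand 13 mm farther back than shut.
Start: joints at [-1.323, 0.276, 1.505, -0, 1.361, -0.121], TCP at [0.207, -0.536, 0.248] pointing down, gripper open.
Joint ranges: [-2.89, 2.89], [-0.75, 2.08], [0.22, 2.7], [-1.18, 4.32], [0.11, 2.71], [-2.7, 2.7]. Speed limits (rad/s): [2.57, 2.57, 3.14, 3.14, 3.14, 3.14].

## Interface

Orientations are given as a unit quaternion [w, x, y, z].
In Python, from rig import manip gives the robot as it stands.
- The arm moves only by the tool move_arm, never from a script. Its argument "steps" is one flat list of numbers, 7 for each row, row after row: the turn, a rotation vector about the world's x, y, z normalised to -1 to 1, where 1 is 360 degrees, then the shift along the world's x, y, z normalised to -1 to 1, where 1 is 1 m, then the opening, from -1 (shut) to 1 (fully open). A call has exactly 10 rows; each row is the pose to reach, as a shift and turn from the pose commanded when the call began, turning the shorter way round; what a row does not reach only later rows make up. A row lasts 1/10 s, in which the tool goes at most 50 mm and 8.59 degrees, less where a joint would pass 70% of its speed; a pose out of reach is approached as far as the arm can. A call with a number of a shift or a turn outside -1 to 1 is refused whole. A call with a gripper value outside its range is refused whole. The fingers move at their own pace and stop on an object; "squeeze" is the grip in N (left out, the last holds). Time passes only in rows, so rows that repeat a pose let the fingers close, or fill a call up. It gives the time, the measured TCP pose, the force, the opening and the grip force at its end, in the units of the state.
- manip.get_state(): the state, without advancing time (a new reading comes with each control period).
- manip.get_image(name): name is "side" or "top" or "wrist"; returns a dict with "pixels" (384x512x3 uint8, blue, green, red), "fx", "fy", "cx", "cy" (pixels), "R" (3x3) and "t" (3): a world point X has camera coordinates R X + t. Camera axes: x right, y down, z forward; pixel columns grow to the right and rows downward; lengths in m; the calibration is good to about 2 mm. A picture is of the moment at which its call begins. There is no depth.
- manip.sign_off(): hands the job in; it is judged then, once.
The state is a dict: "clock": time; "qpos": joint angles; "qd": joint speeds; "effort": joint torques, N m; "position": TCP position; "ee_rot": TCP orientation; "contact_force": force on the tool from outside, world axes, zero at the start; "moment": the same for the moment, N m; "width": finger opening in m; "gripper_force": force on a finger pad.
Only numpy, scipy, OpenCV 4.12 (cv2) and the standard library are available. Lean on these libraries where they do the work, as an engineer would, in place of code of your own. Each camera call takes 0.05 s, during which the arm holds its last target. There are 200 camera calls.

## Working session

There is one attempt and no reset: what is moved stays moved. The work goes in short steps, Python scripts to look and compute and a tool call to move; the robot and the scene stay as the last step left them, time stands still between calls to the robot, and variables do not carry over. Pictures are saved under pics/ and viewed, at most 10 in all, crops included, and the job is handed in when it is done.

Besides the shell and the picture viewer there is one more tool, called as a command line: name --argument value ..., lists and objects as JSON in quotes. move_arm: Moves the arm, as the interface text tells. Scaled input: -1 to 1 covers 1 m each way for a shift and 360 degrees each way for a turn. Its arguments: {"type":"object","properties":{"steps":{"type":"array"},"squeeze":{"type":"number"}},"required":["steps"]}

```bash
mkdir -p pics
cat > h.py <<'E'
import numpy as np,cv2,pickle
from rig import manip
def grab(n,tag):
    im=manip.get_image(n); pickle.dump(im,open(f'pics/{tag}.pkl','wb')); cv2.imwrite(f'pics/{tag}_raw.png',np.array(im['pixels'])); return im
def load(tag): return pickle.load(open(f'pics/{tag}.pkl','rb'))
def ray(im,u,v,z):
    R=np.array(im['R']);t=np.array(im['t']);C=-R.T@t
    d=R.T@np.array([(u-im['cx'])/im['fx'],(v-im['cy'])/im['fy'],1]); return C+d*(z-C[2])/d[2]
def proj(im,X):
    c=np.array(im['R'])@np.array(X)+np.array(im['t']); return np.array([im['fx']*c[0]/c[2]+im['cx'],im['fy']*c[1]/c[2]+im['cy']])
E
python3 - <<'E'
from h import *
for n in ['top','side']:
    im=grab(n,n+'0'); cv2.imwrite(f'pics/{n}0.png',cv2.resize(np.array(im['pixels']),(768,576),interpolation=cv2.INTER_CUBIC))
    print(n,-np.array(im['R']).T@im['t'],im['fx'],np.round(im['R'],3).tolist())
print(manip.get_state())
E
```

```text
top [ 0.35327555 -0.02008162  1.36446974] 421.686059209508 [[0.028, -1.0, -0.006], [-0.986, -0.026, -0.167], [0.167, 0.011, -0.986]]
side [0.48234318 0.66752807 0.89704842] 414.1120571140345 [[-0.991, -0.135, -0.001], [-0.1, 0.742, -0.663], [0.09, -0.657, -0.748]]
{'clock': 0.1, 'qpos': array([-1.32297364e+00,  2.76532467e-01,  1.50599404e+00, -8.31899924e-06,
        1.36068137e+00, -1.21013996e-01]), 'qd': array([-0.00048431, -0.00304555, -0.00333138,  0.0021696 ,  0.00119948,
       -0.0008657 ]), 'effort': array([ 1.13449671e-03, -4.17699373e+01, -2.46404457e+01, -1.21904045e-04,
        5.84469584e-03,  1.40974993e-05]), 'position': array([ 0.20718361, -0.53591552,  0.24753075]), 'ee_rot': array([-8.05732427e-04,  9.83042598e-01,  1.83375566e-01, -5.52310130e-05]), 'contact_force': array([-0.97586022, -0.27196206, -0.61204563]), 'moment': array([-0.03296894, -0.00135484,  0.00804219]), 'gripper_force': 0.0, 'width': 0.08530287921039507}
```

View pics/top0.png

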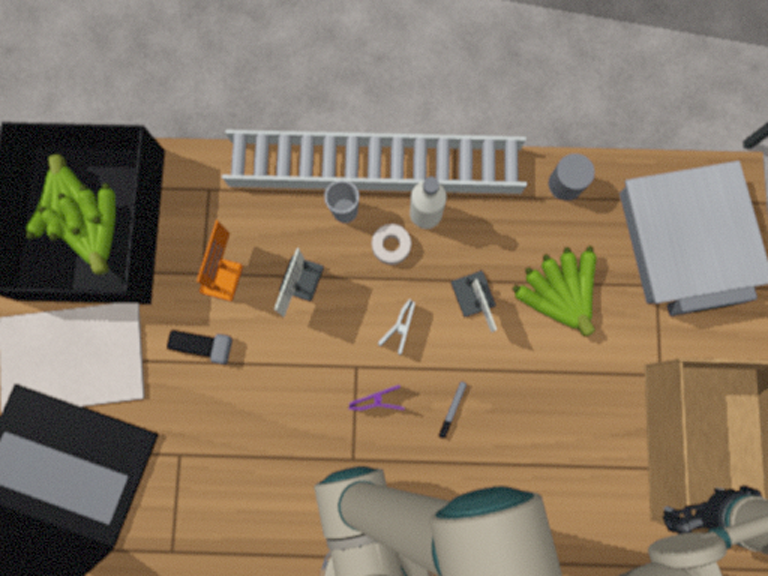

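View pics/side0.png

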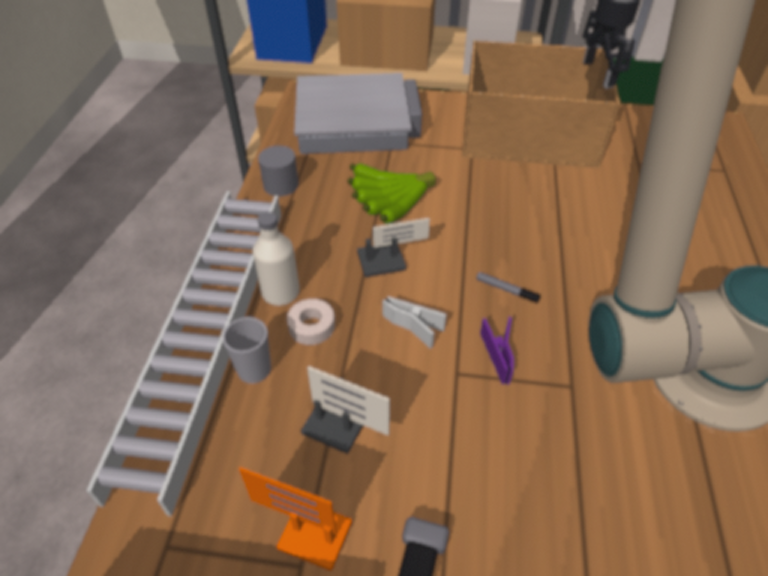

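The top view shows two clips, silver at (400,325) and purple at (378,400); the silver one is aluminium, so it is the target. There are three cards: white with a bigger face at (290,282), white small at (483,302) and orange (213,255). The white one at (290,282) fits as the larger card. I'll confirm this in one crop.

Run:
```python
from h import *
def crop(tag,x,y,w,h,s):
    p=np.array(load(tag)['pixels'])[y:y+h,x:x+w]; return cv2.resize(p,(w*s,h*s),interpolation=cv2.INTER_CUBIC)
# top clip: x245..285,y195..240 ; top card x175..220,y160..215
a=crop('top0',246,194,40,46,6); b=crop('top0',178,162,42,50,6)
c=crop('side0',250,190,52,44,7); d=crop('side0',196,236,70,70,5)
def pad(i,h,w):
    o=np.zeros((h,w,3),np.uint8); o[:i.shape[0],:i.shape[1]]=i[:h,:w]; return o
# layout 800x600: a at(0,0) b at(400,0) c at (0,300..) d at (400,...)
out=np.zeros((600,800,3),np.uint8)
for im,(x,y) in [(a,(0,0)),(b,(400,0)),(c,(0,290)),(d,(400,300))]:
    hh=min(im.shape[0],600-y); out[y:y+hh,x:x+im.shape[1]]=im[:hh]
cv2.imwrite('pics/crop1.png',out)
```

```text
(no output)
```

View pics/crop1.png

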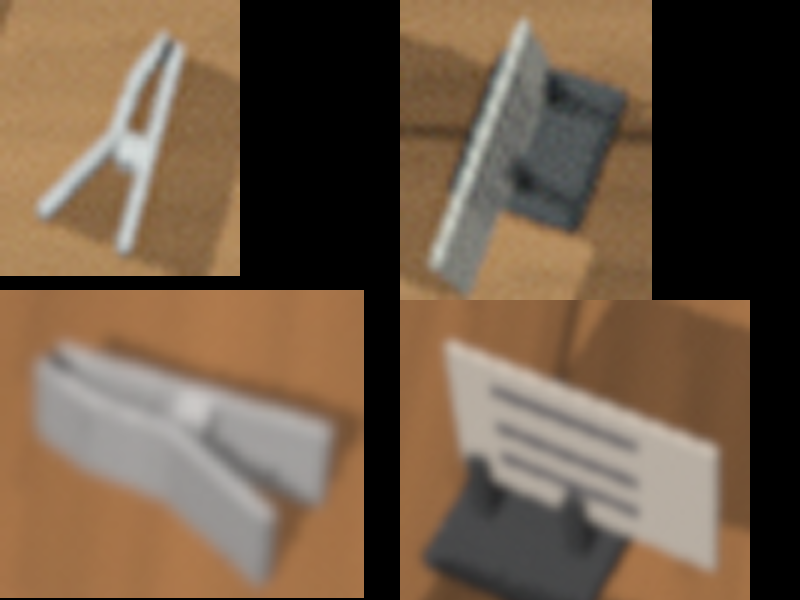

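The crop confirms it: a straight fixed plate with the bent lever on the left (world +y) and jaws pointing away from the robot. The card is the taller white one, with its free edge at the lower end, nearest the robot.

```bash
cat > fit.py <<'E'
from h import *
from scipy.optimize import least_squares
T=load('top0');S=load('side0')
def P(ox,oy,s,cx,cy): return lambda u,v:np.array([ox+(u-cx+.5)/s-.5,oy+(v-cy+.5)/s-.5])
a=P(246,194,6,0,0);b=P(178,162,6,400,0);c=P(250,190,7,0,290);d=P(196,236,5,400,300)
def fit(obs,x0):
    def tr(p,X): 
        C,Sn=np.cos(p[2]),np.sin(p[2]); return [p[0]+C*X[0]-Sn*X[1],p[1]+Sn*X[0]+C*X[1],X[2]]
    f=lambda p:np.concatenate([proj(I,tr(p,X))-uv for I,uv,X in obs])
    r=least_squares(f,x0,loss='soft_l1'); print(np.round(r.x,4),np.round(f(r.x).reshape(-1,2),1).tolist()); return r.x,tr
clip=[(T,a(124,251),(-.052,-.0105,.044)),(T,a(180,45),(.06,-.0105,.044)),(T,a(42,215),(-.043,.036,.044)),
 (S,c(332,427),(-.052,-.0105,.044)),(S,c(318,505),(-.052,-.0105,0)),(S,c(275,517),(-.043,.038,.044)),(S,c(262,583),(-.043,.038,0))]
card=[(T,b(435,265),(-.06,0,.145)),(T,b(523,22),(.07,0,.145)),(S,d(717,447),(-.06,0,.145)),(S,d(714,570),(-.06,0,.045)),(S,d(447,343),(.07,0,.145))]
x0=list(ray(T,266,218,.044)[:2])+[0]
pc,tr=fit(clip,x0)
fit(clip[:3],x0);fit(clip[3:],x0)
x1=list(ray(T,194,187,.1)[:2])+[0]
pk,_=fit(card,x1); fit(card[:2],x1);fit(card[2:],x1)
print('tails',tr(pc,(-.034,.010,.022)),'edge',tr(pk,(-.06,0,.095)))
E
python3 fit.py
```

```text
[ 0.518  -0.0382 -0.2294] [[0.0, 0.1], [-0.5, 0.3], [0.1, -0.4], [-0.1, 0.0], [0.7, -0.9], [-0.7, -0.2], [0.1, 0.4]]
[ 0.518  -0.0386 -0.2318] [[0.1, 0.1], [-0.3, 0.3], [0.2, -0.5]]
[ 0.5184 -0.0369 -0.2099] [[-0.2, 0.1], [0.6, -0.9], [-0.6, 0.0], [0.3, 0.6]]
[ 0.5932  0.1925 -0.2952] [[-0.2, 0.4], [0.2, -0.0], [-0.1, 0.6], [0.2, -0.7], [-0.4, -0.1]]
[ 0.5938  0.1924 -0.2896] [[-0.1, 0.2], [0.1, -0.3]]
[ 0.5929  0.1926 -0.2991] [[-0.0, 0.7], [0.3, -0.6], [-0.2, -0.1]]
tails [np.float64(0.487117418801697), np.float64(-0.020700850777081302), 0.022] edge [np.float64(0.5357539692827776), np.float64(0.2099717794290254), 0.095]
```

move_arm --steps '[0, 0, -0.0953, 0.28, 0.515, 0, 1, 0, 0, -0.0953, 0.28, 0.515, 0, 1, 0, 0, -0.0953, 0.28, 0.515, 0, 1, 0, 0, -0.0953, 0.28, 0.515, 0, 1, 0, 0, -0.0953, 0.28, 0.515, 0, 1, 0, 0, -0.0953, 0.28, 0.515, 0, 1, 0, 0, -0.0953, 0.28, 0.515, 0, 1, 0, 0, -0.0953, 0.28, 0.515, 0, 1, 0, 0, -0.0953, 0.28, 0.515, 0, 1, 0, 0, -0.0953, 0.28, 0.515, 0, 1]' --squeeze 35

```text
clock: 1.1
position: [0.4436, -0.1005, 0.2482]
ee_rot: [0.0, 0.993, -0.115, -0.0]
contact_force: [0.8, -0.7, 0.2]
width: 0.0851
gripper_force: 0.0
```

move_arm --steps '[0, 0, 0, 0.043, 0.079, 0, 1, 0, 0, 0, 0.043, 0.079, 0, 1, 0, 0, 0, 0.043, 0.079, -0.05, 1, 0, 0, 0, 0.043, 0.079, -0.1, 1, 0, 0, 0, 0.043, 0.079, -0.12, 1, 0, 0, 0, 0.043, 0.079, -0.13, 1, 0, 0, 0, 0.043, 0.079, -0.13, 1, 0, 0, 0, 0.043, 0.079, -0.13, 1, 0, 0, 0, 0.043, 0.079, -0.13, 1, 0, 0, 0, 0.043, 0.079, -0.13, 1]'

```text
clock: 2.1
position: [0.4872, -0.0239, 0.1197]
ee_rot: [0.0, 0.993, -0.115, 0.001]
contact_force: [0.3, -0.2, -0.7]
width: 0.0859
gripper_force: 0.0
```

Run:
```python
from h import *
im=grab('wrist','w1'); s=manip.get_state(); print(s['position'],s['ee_rot'])
p=cv2.resize(np.array(im['pixels']),(768,576),interpolation=cv2.INTER_CUBIC)
def tr(p,X):
    C,S=np.cos(p[2]),np.sin(p[2]);return [p[0]+C*X[0]-S*X[1],p[1]+S*X[0]+C*X[1],X[2]]
pc=[.518,-.0382,-.2294]
for X in [(-.052,-.013,.044),(.06,-.013,.044),(-.043,.038,.044),(-.052,-.008,.044),(-.034,.010,.044)]:
    u=proj(im,tr(pc,X))*1.5; print(X,u.round()); cv2.circle(p,tuple(int(k) for k in u),3,(0,0,255),1)
cv2.imwrite('pics/w1.png',p)
```

```text
[ 0.48696189 -0.02380218  0.11948746] [ 1.27982296e-04  9.93380685e-01 -1.14862090e-01  1.22428373e-03]
(-0.052, -0.013, 0.044) [427. 344.]
(0.06, -0.013, 0.044) [434. 105.]
(-0.043, 0.038, 0.044) [325. 327.]
(-0.052, -0.008, 0.044) [417. 344.]
(-0.034, 0.01, 0.044) [381. 311.]
```

View pics/w1.png

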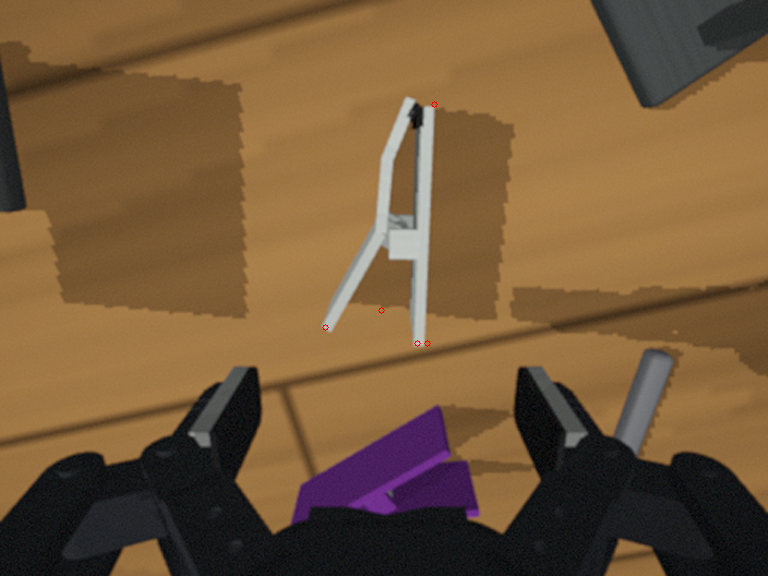

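The wrist view shows the predicted clip corners (circles) landing on the silver clip, with tails at (325,327) and (422,344). The purple clip, tip (438,408), stays clear behind the fingers. I descend with a 3 mm correction to y.

move_arm --steps '[0, 0, 0, 0, 0.003, -0.03, 1, 0, 0, 0, 0, 0.003, -0.06, 1, 0, 0, 0, 0, 0.003, -0.08, 1, 0, 0, 0, 0, 0.003, -0.09, 1, 0, 0, 0, 0, 0.003, -0.098, 1, 0, 0, 0, 0, 0.003, -0.098, 1, 0, 0, 0, 0, 0.003, -0.098, 0.5, 0, 0, 0, 0, 0.003, -0.098, 0.3, 0, 0, 0, 0, 0.003, -0.098, 0.2, 0, 0, 0, 0, 0.003, -0.098, 0.1]'

```text
clock: 3.15
position: [0.4867, -0.0207, 0.0213]
ee_rot: [0.0, 0.993, -0.114, 0.001]
contact_force: [-1.3, -1.1, 5.4]
width: 0.0471
gripper_force: 9.2
```

move_arm --steps '[0, 0, 0, 0, 0, 0, 0, 0, 0, 0, 0, 0, 0, -0.1, 0, 0, 0, 0, 0, 0, -0.2, 0, 0, 0, 0, 0, 0, -0.3, 0, 0, 0, 0, 0, 0, -0.4, 0, 0, 0, 0, 0, 0, -0.5, 0, 0, 0, 0, 0, 0, -0.6, 0, 0, 0, 0, 0, 0, -0.8, 0, 0, 0, 0, 0, 0, -1, 0, 0, 0, 0, 0, 0, -1]'

```text
clock: 4.15
position: [0.4868, -0.0216, 0.0219]
ee_rot: [0.001, 0.993, -0.114, 0.001]
contact_force: [-2.4, -3.2, 9.9]
width: 0.0264
gripper_force: 32.0
```

Run:
```python
from h import *
im=grab('wrist','w2'); s=manip.get_state(); print(s['position'],s['ee_rot'],s['width'],s['gripper_force'])
cv2.imwrite('pics/w2.png',np.array(im['pixels']))
```

```text
[ 0.48674348 -0.02160604  0.02192418] [ 9.52358198e-04  9.93436881e-01 -1.14373660e-01  9.60756883e-04] 0.026762160271928657 32.04942082520574
```

View pics/w2.png

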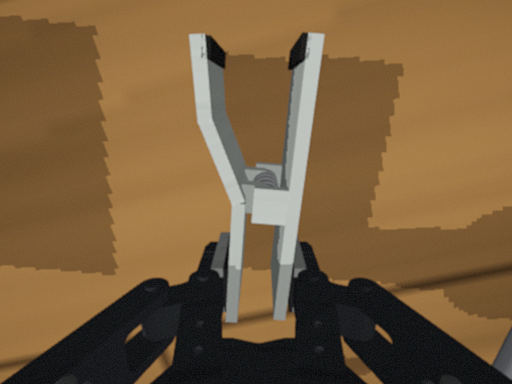

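The jaws are fully open with the tails parallel (26 mm), jaw tips at (208,38) and (315,38). I lift, back off and swing to the pre-approach pose.

move_arm --steps '[0, 0, 0, 0, 0, 0.01, -1, 0, 0, 0, 0, 0, 0.025, -1, 0, 0, 0, 0, 0, 0.045, -1, 0, 0, 0, -0.02, 0, 0.065, -1, 0, 0, 0, -0.04, 0.01, 0.075, -1, 0, 0, -0.003, -0.06, 0.03, 0.075, -1, 0, 0, -0.006, -0.08, 0.055, 0.075, -1, 0, 0, -0.0104, -0.1, 0.08, 0.075, -1, 0, 0, -0.0104, -0.1, 0.11, 0.075, -1, 0, 0, -0.0104, -0.1, 0.135, 0.075, -1]'

```text
clock: 5.2
position: [0.3853, 0.1157, 0.0959]
ee_rot: [-0.0, 0.989, -0.147, 0.0]
contact_force: [1.3, -0.3, -0.9]
width: 0.0253
gripper_force: 34.5
```

move_arm --steps '[0, 0, 0, 0, 0.03, 0, -1, 0, 0, 0, 0, 0.06, 0, -1, 0, 0, 0, 0, 0.085, 0, -1, 0, 0, 0, 0, 0.105, 0, -1, 0, 0, 0, 0, 0.12, 0, -1, 0, 0, 0, 0, 0.13, 0, -1, 0, 0, 0, 0, 0.133, 0, -1, 0, 0, 0, 0, 0.133, 0, -1, 0, 0, 0, 0, 0.133, 0, -1, 0, 0, 0, 0, 0.133, 0, -1]'

```text
clock: 6.2
position: [0.3861, 0.2468, 0.0953]
ee_rot: [0.0, 0.989, -0.148, -0.0]
contact_force: [-0.5, 0.2, -1.4]
width: 0.0252
gripper_force: 34.5
```

```bash
cat > see.py <<'E'
from h import *
import sys
n=sys.argv[1]
w=grab('wrist','w'+n); t=grab('top','t'+n); s=grab('side','s'+n); st=manip.get_state(); print(st['position'],st['ee_rot'],2*np.arctan2(st['ee_rot'][2],st['ee_rot'][1]),st['width'],st['gripper_force'],st['contact_force'])
out=np.zeros((600,800,3),np.uint8)
out[:384,:512]=w['pixels']
out[:360,520:800]=cv2.resize(np.array(t['pixels'])[160:232,178:234],(280,360),interpolation=cv2.INTER_CUBIC)
out[390:600,:400]=cv2.resize(np.array(s['pixels'])[236:299,190:310],(400,210),interpolation=cv2.INTER_CUBIC)
cv2.imwrite(f'pics/see{n}.png',out)
E
python3 see.py 3
```

```text
[0.38624461 0.24697686 0.09534283] [ 1.16198823e-04  9.89059818e-01 -1.47514938e-01 -7.28051529e-05] -0.29611050152090795 0.02513951846037589 34.491591453552246 [ 0.07053372 -0.36590111 -1.16508621]
```

View pics/see3.png

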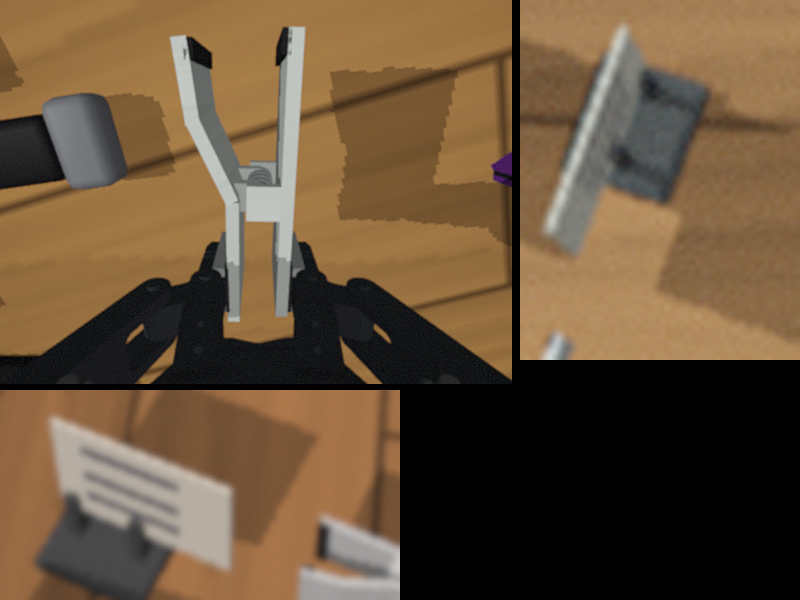

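The wrist view shows the clip has turned slightly in the grip: fixed-plate tip (296,28), against (316,36) before. I'll fit its pose in the hand.

```bash
cat > hand.py <<'E'
from h import *
from scipy.optimize import least_squares
from scipy.spatial.transform import Rotation as Ro
# pose of clip in tool-aligned frame: origin TCP, x along tool x, z up
def fit(tag,pos,yaw,obs):
    im=load(tag)
    W=lambda p,X: np.array(pos)+Ro.from_euler('z',yaw).apply(Ro.from_euler('zyx',[p[3],p[4],0]).apply(X)+p[:3])
    f=lambda p:np.concatenate([proj(im,W(p,X))-uv for X,uv in obs]+[[(p[0]-.034)*300,(p[2]+.022)*300, p[4]*30]])
    r=least_squares(f,[.034,0,-.022,0,0]).x
    print(tag,'xyz mm',np.round(r[:3]*1e3,1),'yaw,pitch',np.round(r[3:],3),np.round(f(r),1))
    m=W(r,[.04,.0075,.022]); print(' mouth',m.round(4),'clip yaw',yaw+r[3]); return r,W
h=.044
m=[(.06,-.013,h),(.06,-.008,h),(-.052,-.013,h),(-.052,-.008,h)]
if __name__=='__main__':
    fit('w2',[.48674,-.02161,.02192],-.2292,list(zip(m,[(324,35),(309,35),(287,319),(274,319)])))
    fit('w3',[.38624,.24698,.09534],-.2961,list(zip(m,[(305,28),(289,28),(288,316),(276,316)])))
E
python3 hand.py
```

```text
w2 xyz mm [ 37.4  -3.3 -22.8] yaw,pitch [-0.081  0.009] [ 0.2  0.7 -0.2 -0.7 -0.8  0.4  0.8 -0.3  1.  -0.2  0.3]
 mouth [ 0.563  -0.0384  0.0208] clip yaw -0.3098926930007413
w3 xyz mm [ 38.5  -0.9 -22.7] yaw,pitch [-0.018  0.007] [-0.2  0.2  0.2 -0.1 -0.2  0.1  0.3 -0.   1.4 -0.2  0.2]
 mouth [0.4633 0.2296 0.0944] clip yaw -0.3139332067066817
```

move_arm --steps '[0, 0, 0.0029, 0.004, -0.001, 0.0005, -1, 0, 0, 0.0029, 0.012, -0.0035, 0.0005, -1, 0, 0, 0.0029, 0.022, -0.0065, 0.0005, -1, 0, 0, 0.0029, 0.033, -0.0095, 0.0005, -1, 0, 0, 0.0029, 0.044, -0.0125, 0.0005, -1, 0, 0, 0.0029, 0.054, -0.0155, 0.0005, -1, 0, 0, 0.0029, 0.062, -0.018, 0.0005, -1, 0, 0, 0.0029, 0.069, -0.02, 0.0005, -1, 0, 0, 0.0029, 0.072, -0.021, 0.0005, -1, 0, 0, 0.0029, 0.072, -0.021, 0.0005, -1]'

```text
clock: 7.35
position: [0.4585, 0.2263, 0.0958]
ee_rot: [0.0, 0.99, -0.138, -0.0]
contact_force: [0.3, -0.2, -0.9]
width: 0.025
gripper_force: 34.5
```

```bash
python3 see.py 4
```

```text
[0.45767055 0.22646501 0.09576762] [ 1.40574698e-04  9.90428716e-01 -1.38024711e-01 -3.42941299e-04] -0.27693353577841245 0.024829629020879825 34.504008293151855 [-0.47768099 -0.3193645  -0.47911812]
```

View pics/see4.png

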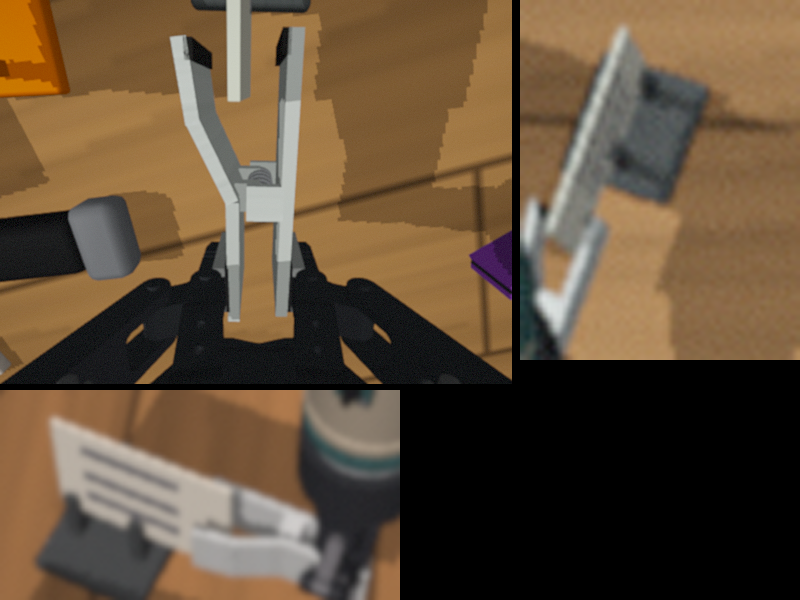

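The card edge shows between the open jaws, card at (238,50) and jaw inner faces at about x 205 and 280, with the stand unmoved. A numeric check follows.

Run:
```python
from hand import *
r,W=fit('w4',[.45767,.22647,.09577],-.2769,list(zip(m,[(305,28),(289,28),(288,316),(276,316)])))
mo=W(r,[.04,.0075,.022]); d=Ro.from_euler('z',.2945).apply(mo-[.5358,.21,.095]); print('mouth in card axes rel edge mm',d*1e3)
im=load('w4'); e=np.array([.5358,.21,.145])
print('pred edge top px',proj(im,e),'measured ~ (239,100) ->', ray(im,239,100,.145))
a,b=load('t3')['pixels'],load('t4')['pixels']
print('stand diff',np.abs(np.array(a,int)-np.array(b,int))[172:200,206:220].mean())
```

```text
w4 xyz mm [ 39.4  -0.6 -22.8] yaw,pitch [-0.019  0.009] [-0.2  0.2  0.2 -0.1 -0.2  0.1  0.3 -0.   1.6 -0.2  0.3]
 mouth [0.5361 0.2106 0.0947] clip yaw -0.29550183250370377
mouth in card axes rel edge mm [ 0.08495944  0.63368821 -0.34652043]
pred edge top px [236.80724925  93.96873937] measured ~ (239,100) -> [0.5342796  0.20989688 0.145     ]
stand diff 3.1505102040816326
```

```bash
python3 -c "
from rig import manip
print(manip.sign_off())"
```

```text
the job is handed in; nothing more can be done
None
```

The job is handed in: the arm holds the silver clip squeezed fully open around the larger white card's free edge, half-way up. By my last measurement the edge sat about 20 mm inside the jaw tips and within about 1 mm of the middle of the gape, and nothing else appeared to have moved.

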